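# Release the catch and slide the condiment tray to its serving end

### The arm

A 6-joint arm with a two-finger parallel gripper is mounted at the origin on the work surface; the furniture and walls round the work are solid. World frame = base frame: x ahead of the robot, y to its left, z up, the work surface at z = 0. Lengths are in m, angles in rad, forces in N, time in s.
With the tool pointing down it reaches from about 0.275 to 0.725 m from the base axis. Payload 5.6 kg.
Tool frame: the origin (TCP) lies on the mounting face of the last link; the fingertips stand 173 mm ahead of it and the grasp point (between the pads) lies env.tcp_to_grasp ahead of it (env.tcp_to_grasp is the distance from the TCP to the grasp point, in m); z points along the fingers, y is the line along which they close (so a half turn about z gives the same grasp; the last joint's range is limited). The gripper opens to 85 mm and grips with 20 to 120 N. Pads are 22 mm wide; open, the fingers measure 114 mm over their backs; the gripper's body (76 mm by 85 mm) begins 54 mm behind the grasp point. The pads swing forward as they close: fully open they stand 13 mm farther back than shut.
Start: joints at [-1.045, 0.255, 0.108, 0, -1.424, -0.285], TCP at [0.131, -0.534, 0.405] pointing down, gripper open.
Joint ranges: [-2.95, 2.95], [-1.21, 1.97], [-1.09, 1.5], [-2.87, 1.71], [-2.94, -0.07], [-3.05, 3.05]. Speed limits (rad/s): [2.57, 2.57, 3.14, 3.14, 3.14, 3.14].

### API

Orientations are given as a unit quaternion [x, y, z, w].
In Python, from bench import env, vision, ticket, spotter gives the robot as it stands. The module is installed in compiled form; this text tells all that it offers.
- The arm moves only by the shell command python3 -m handwheel 'ROWS' [OPENING] [FORCE]. ROWS is JSON, a list of rows, each a list of 6 numbers: the shift along the tool's x, y, z in cm, then the turn, a rotation vector about the tool's x, y, z in rad. In form: [[x, y, z, ax, ay, az], ...]. A call has 1 to 8 rows; each row shifts and turns the commanded pose from where the row before left it, along the tool's axes as they then stand; what a row does not reach is not made up. A row lasts 1/12 s, in which the tool goes at most 41.7 mm and 7.16 degrees, less where a joint would pass 70% of its speed; a pose out of reach is approached as far as the arm can. A call is refused whole if a number of a shift passes 4.17 or a number of a turn 0.125, either way. A call with a gripper value outside its range is refused whole. OPENING is the finger opening in cm, from 0 to 8.54, set as the call begins (- or left out, the last holds). The fingers move at their own pace and stop on an object; FORCE is the grip in N (left out, the last holds). Time passes only in rows, so rows that do not move let the fingers close. It gives the time, the measured TCP pose, the force, the opening and the grip force at its end, in the units of the state.
- env.get_state(): the state, without advancing time (a new reading comes with each control period).
- vision.capture(name): name is "scene" or "top" or "wrist"; returns the picture (420x560x3 uint8, red, green, blue); there is no depth.
- vision.camera_info(name): a dict with "fx", "fy", "cx", "cy" (pixels), "T" (4x4, takes a point from camera to world coordinates). Camera axes: x right, y down, z forward; pixel columns grow to the right and rows downward; lengths in m; the calibration is good to about 2 mm. A picture is of the moment at which its call begins: read the wrist's pose just before it. camera_info takes no time and is no camera call; for the wrist camera it gives the pose at the moment of the call.
- ticket.job_done(): hands the job in; it is judged then, once.
Trained networks look in the newest picture that a camera, given by its name, has taken for a name from the list of things; names that differ only in an ending like _2 or _b are one class to them, and where a whole thing is asked for, a point or a joint stands for the part that bears it (a point fixed in the world has none). Each returns a list of dicts, best first, with "conf" (0 to 1); they miss things now and then, are a little off and sometimes report something else, mostly with a low value. They report only what shows in the picture. A call takes as long as a camera call. They do not tell look-alikes from the thing itself.
- spotter.outline_of(camera, target): "mask" (420x560 bool, what is visible of it) and "bbox" ([centre column, centre row, width, height] in pixels, round what is visible of it).
The state is a dict: "time": time; "joint_positions": joint angles; "joint_velocities": joint speeds; "joint_efforts": joint torques, N m; "ee_pos": TCP position; "tcp_rot": TCP orientation; "wrist_force": force on the tool from outside, world axes, zero at the start; "torque": the same for the moment, N m; "opening": finger opening in m; "grasp_force": force on a finger pad.
Only numpy, scipy, OpenCV 4.12 (cv2) and the standard library are available. Lean on these libraries where they do the work, as an engineer would, in place of code of your own. Each camera call takes 0.05 s, during which the arm holds its last target. There are 200 camera calls.

### The job

Press the red spring bar that sticks out from under the white condiment tray and keep it held down while you push the tray along its runners, by its tall end wall, right up to the black buffers; then let go so that the bar springs back up and its tooth locks the tray there, and move clear. Only press and push: the tin and the little pot ride along standing upright on the tray and are not lifted, and the other things on the worktop stay where they are.

Things in the scene. Friction and masses are not known exactly. Their poses are not given: they have to be found in the camera images.
- condiment_slide: fixed base of the slide: pale wooden board 170 (x) x 320 (y) x 8 mm, turned by up to 25 degrees. Two aluminium runners along y at x = +-50 mm (8 mm wide, tops 33 mm above the worktop, open slot 92 mm wide between them); two black buffers 50 mm tall at the +y end. Origin: centre of its underside, on the worktop. The tray slides along its +y.
- tray (a joint): travel (m) of the white tray along the base's +y: starts at 0 to 0.010, is 0.090 at the buffers. Tray 120 (x) x 150 (y) mm, walls 18 mm tall, the -y end wall 30 mm tall. It cannot leave the runners; friction about 1.5 N. With the bar up the tray is blocked at 0.012. At 0.082 and beyond its ear has wholly passed the tooth, and the bar can rise behind it and lock it.
- push_face (a point): the middle of the outer (-y) face of the tray's tall end wall, where it is pushed, 48 mm above the worktop (face 120 mm wide, from 33 to 63 mm above the worktop); moves with the tray; its axes are the base's.
- release_bar (a joint): how far the red release bar is pressed down, in m: 0 up, 0.012 fully down; at 0.009 or more its tooth clears the ear. Spring: about 3.6 N at the top, 7.6 N fully down; it rises by itself when let go (unless the ear is over its tooth).
- bar_pad (a point): point on the red bar's top face, on its centre line, at the ribbed part sticking out behind (-y of) the tray; 30 mm above the worktop when up. The bar is 40 mm wide and runs from 27 mm to -y of here to 153 mm to +y, on under the tray, so it can be kept pressed over the whole travel. It moves straight down wherever one presses. Axes as the base's.
- tin_mid (a point): centre of the food tin (57 mm in diameter, 72 mm tall, loose) standing on the tray, on its far (+x) side; its foot is 37 mm above the worktop, its top 109 mm. z axis up along the tin. The tray's last 50 mm or more before the tall end wall are empty.
- pot_mid (a point): centre of the small pot with a blue cap (38 mm in diameter, 71 mm tall, loose) standing on the tray beside the tin, on its near (-x) side; top 108 mm above the worktop. z axis up along the pot.
- mug: white mug with a handle, 82 x 112 x 94 mm, loose bystander; origin at the centre of its underside
- yoghurt: yoghurt cup, 72 x 71 x 72 mm, loose bystander; origin at the centre of its underside
- mill: wooden pepper mill, 58 x 58 x 170 mm, loose bystander; origin at the centre of its underside
- timer: teal and white kitchen timer, 66 x 65 x 55 mm, loose bystander; origin at the centre of its underside
- spice: spice jar with a brown cap, 45 x 44 x 100 mm, loose bystander; origin at the centre of its underside
- tooth_top (a point): top of the bar's red locking tooth (10 mm along y), beside the tray on its -x side; 42 mm above the worktop when up. It blocks the steel ear on the tray's side, which is 60 mm long (y), its underside 33 mm above the worktop.
Mind the look-alikes: they are no part of the job. Leave any orange or purple look-alike of the part that bears tin_mid alone.

How it is judged:
By the outcome, as a careful person would: the job done as asked, in the order asked, and still so for the second after the job is handed in, with the robot touching nothing.
It also fails if it takes over 35 s, if anything falls off the work surface, if the arm or the gripper's body presses on something with over 40 N, if the wrist force passes 120 N, or if a joint passes its speed limit or range.

## Working session

There is one attempt and no reset: what is moved stays moved. The work goes in short steps, Python scripts to look and compute and a shell command to move; the robot and the scene stay as the last step left them, time stands still between calls to the robot, and variables do not carry over. Pictures are saved under pics/ and viewed, at most 10 in all, crops included, and the job is handed in when it is done.

```bash
mkdir -p pics
python3 - <<'E'
from bench import env, vision
import cv2, numpy as np
for n in ("scene","top"):
    p=vision.capture(n); cv2.imwrite(f"pics/{n}0.png",p[...,::-1])
    i=vision.camera_info(n); print(n,[i[k] for k in("fx","fy","cx","cy")],np.round(i["T"],3).tolist())
s=env.get_state(); print(s["time"],s["ee_pos"],s["tcp_rot"],s["opening"],env.tcp_to_grasp)
E
```

```text
scene [461.7177912059888, 461.7177912059888, 273.31404304730137, 218.19703356003168] [[-0.828, -0.402, 0.39, -0.089], [-0.56, 0.617, -0.553, 0.746], [-0.019, -0.676, -0.736, 1.045], [0.0, 0.0, 0.0, 1.0]]
top [423.2735963045561, 423.2735963045561, 273.6852136291324, 210.0616505446277] [[-0.029, -0.986, 0.162, 0.231], [-1.0, 0.029, -0.003, -0.008], [-0.002, -0.162, -0.987, 1.17], [0.0, 0.0, 0.0, 1.0]]
0.1 [ 0.13119723 -0.53397489  0.40387847] [-1.20080092e-01  9.92763836e-01  8.49472075e-04 -1.29004161e-04] 0.08566624932847895 0.1547
```

View pics/scene0.png

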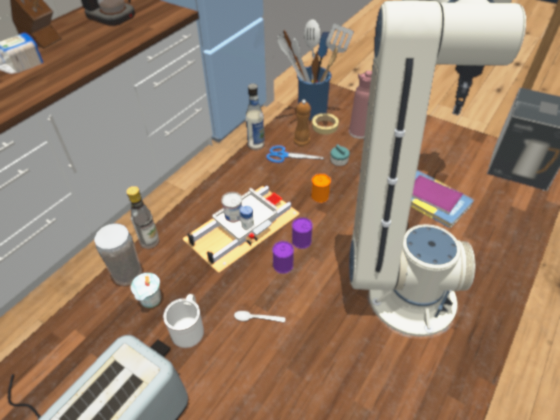

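View pics/top0.png

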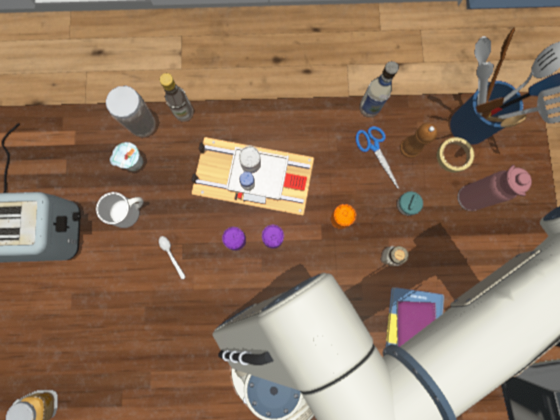

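The top view shows the slide with its tray at about (253,176), black buffers at the left end (≈(200,148) and (195,180)), and the red ribbed pad at (295,182). The white-lidded tin is at (249,158) and the blue-capped pot at (246,181).

What could be taken for the tin: the two purple cans at (234,238) and (272,236), and the orange one at (344,215). All three stand off the tray. The tin I want is the one on the tray, and the only red bar is at (295,182).

```bash
cat > h.py <<'E'
from bench import env, vision, spotter
import cv2, numpy as np
def ray(i,u,v):
    T=np.array(i["T"]); d=T[:3,:3]@np.array([(u-i["cx"])/i["fx"],(v-i["cy"])/i["fy"],1.]); return T[:3,3],d
def at_z(i,u,v,z):
    o,d=ray(i,u,v); return o+d*(z-o[2])/d[2]
def proj(i,P):
    T=np.array(i["T"]); q=(np.atleast_2d(P)-T[:3,3])@T[:3,:3]; return np.c_[q[:,0]/q[:,2]*i["fx"]+i["cx"],q[:,1]/q[:,2]*i["fy"]+i["cy"]]
def tri(rays):
    A=np.zeros((3,3));b=np.zeros(3)
    for o,d in rays:
        d=d/np.linalg.norm(d);M=np.eye(3)-np.outer(d,d);A+=M;b+=M@o
    return np.linalg.solve(A,b)
E
python3 - <<'E'
from h import *
for n in ("top","scene"):
    p=vision.capture(n); i=vision.camera_info(n)
    for t in ("condiment_slide","tray","release_bar","tin_mid"):
        for r in spotter.outline_of(n,t)[:2]:
            m=r["mask"].astype(np.uint8); q=cv2.minAreaRect(cv2.findNonZero(m))
            print(n,t,round(r["conf"],2),np.round(r["bbox"]),m.sum(),np.round(cv2.boxPoints(q)).tolist())
            if t=="condiment_slide": print(np.round([at_z(i,*c,.008)[:2] for c in cv2.boxPoints(q)],3).tolist())
    hsv=cv2.cvtColor(p,cv2.COLOR_RGB2HSV)
    red=(((hsv[...,0]<6)|(hsv[...,0]>174))&(hsv[...,1]>180)&(hsv[...,2]>120)).astype(np.uint8)
    k,l,s,c=cv2.connectedComponentsWithStats(red)
    print([(s[j].tolist(),np.round(at_z(i,*c[j],.03),3).tolist()) for j in range(1,k) if s[j][4]>8])
c=cv2.resize(vision.capture("top")[125:225,180:330],None,fx=5,fy=5,interpolation=cv2.INTER_CUBIC)
cv2.imwrite("pics/topcrop.png",c[...,::-1])
E
```

```text
top condiment_slide 0.97 [253. 176. 120.  77.] 5846 [[188.0, 195.0], [199.0, 136.0], [314.0, 157.0], [303.0, 216.0]]
[[0.47, 0.225], [0.642, 0.195], [0.571, -0.13], [0.402, -0.092]]
top tray 0.7 [250. 162.  28.  26.] 507 [[238.0, 147.0], [261.0, 147.0], [261.0, 173.0], [238.0, 173.0]]
top tray 0.63 [257. 177.  65.  61.] 1871 [[224.0, 196.0], [233.0, 147.0], [288.0, 157.0], [279.0, 206.0]]
top tin_mid 0.97 [275. 238.  19.  22.] 334 [[263.0, 226.0], [281.0, 226.0], [281.0, 247.0], [263.0, 247.0]]
top tin_mid 0.92 [249. 160.  22.  24.] 524 [[238.0, 146.0], [261.0, 146.0], [261.0, 173.0], [238.0, 173.0]]
[([285, 174, 21, 16, 214], [0.497, -0.073, 0.03]), ([238, 193, 4, 5, 14], [0.463, 0.081, 0.03])]
scene condiment_slide 0.82 [242. 231. 117.  83.] 4068 [[183.0, 238.0], [269.0, 174.0], [299.0, 214.0], [213.0, 278.0]]
[[0.64, 0.18], [0.586, -0.19], [0.404, -0.088], [0.474, 0.243]]
scene condiment_slide 0.44 [147. 291.  30.  34.] 747 [[132.0, 275.0], [160.0, 275.0], [160.0, 307.0], [132.0, 307.0]]
[[0.668, 0.357], [0.603, 0.315], [0.532, 0.39], [0.593, 0.43]]
scene tray 0.58 [244. 217.  60.  51.] 1190 [[212.0, 216.0], [260.0, 184.0], [282.0, 217.0], [234.0, 249.0]]
scene release_bar 0.61 [265. 216.  34.  48.] 189 [[240.0, 232.0], [271.0, 190.0], [283.0, 198.0], [252.0, 240.0]]
scene tin_mid 0.85 [321. 189.  18.  31.] 522 [[311.0, 173.0], [330.0, 173.0], [330.0, 203.0], [311.0, 203.0]]
scene tin_mid 0.69 [303. 234.  24.  29.] 539 [[292.0, 218.0], [312.0, 218.0], [312.0, 248.0], [292.0, 248.0]]
[([268, 193, 14, 11, 88], [0.493, -0.088, 0.03]), ([249, 234, 5, 4, 13], [0.463, 0.077, 0.03])]
```

View pics/topcrop.png

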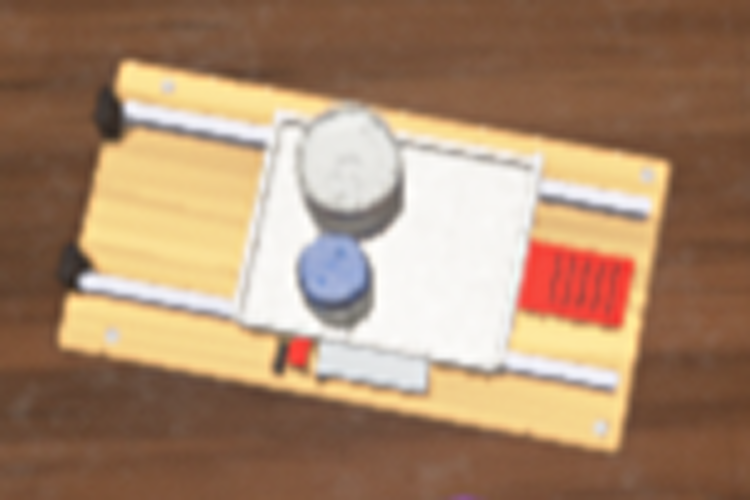

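The crop confirms the choice. The tray carries the grey-white tin at (350,155) and the blue-capped pot at (335,270). The red ribbed bar spans (522–633, 240–327), and the tall end wall's edge runs from (540,155) to (500,368). The tooth is at (300,350) and the steel ear at (372,368).

Run:
```python
from h import *
i=vision.camera_info("top")
f=lambda u,v,z:at_z(i,180+u/5-.4,125+v/5-.4,z)
C=np.array([f(122,62,.008),f(668,160,.008),f(620,450,.008),f(60,347,.008)])
print("board",C.round(4).tolist(),"centre",C.mean(0).round(4))
print("sides",[round(float(np.linalg.norm(C[a]-C[(a+1)%4])),4) for a in range(4)])
for a,b in((1,0),(2,3)): d=C[a*1]-C[b]; d=-d; print("yaw of +y",np.degrees(np.arctan2(-d[0],d[1])))
W=[f(540,155,.063),f(500,368,.063)]; print("wall top",np.round(W,4).tolist(),np.mean(W,0).round(4),np.linalg.norm(W[0]-W[1]))
E_=[f(633,258,.03),f(625,327,.03)]; print("bar end",np.round(E_,4).tolist(),np.mean(E_,0).round(4),np.linalg.norm(E_[0]-E_[1]))
j=vision.camera_info("scene")
# heights: bar pad centroid & buffers by two views
p=vision.capture("scene")[160:290,170:310]
c=cv2.resize(p,None,fx=5,fy=5,interpolation=cv2.INTER_CUBIC)[:600,:]
cv2.imwrite("pics/scenecrop.png",c[...,::-1])
```

```text
board [[0.6397, 0.1815, 0.008], [0.5724, -0.1286, 0.008], [0.4066, -0.0947, 0.008], [0.4741, 0.2165, 0.008]] centre [0.5232 0.0437 0.008 ]
sides [0.3173, 0.1692, 0.3184, 0.1692]
yaw of +y -12.231975221379988
yaw of +y -12.228365802758983
wall top [[0.5611, -0.0538, 0.063], [0.4443, -0.0285, 0.063]] [ 0.5027 -0.0411  0.063 ] 0.11947727563348101
bar end [[0.5105, -0.1045, 0.03], [0.4716, -0.0985, 0.03]] [ 0.4911 -0.1015  0.03  ] 0.0392900597096664
```

View pics/scenecrop.png

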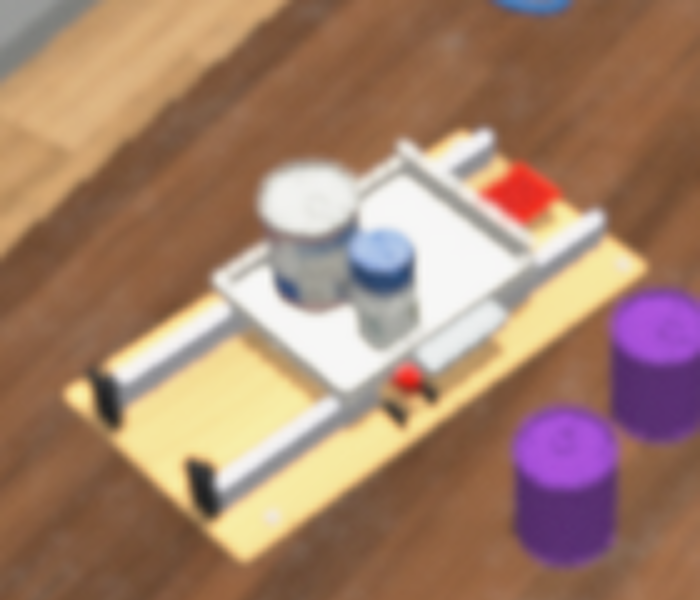

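The scene crop agrees with the top view. The red pad sits behind the tall wall at (520,190), the wall's top edge runs from (405,148) to (530,250), and the tooth is at (408,378) just ahead of the ear. Next I'll check heights from both views and work out the approach rows.

```bash
cat >> h.py <<'E'
YB=np.array([.212,.977,0]);YB/=np.linalg.norm(YB);XB=np.array([YB[1],-YB[0],0]);C0=np.array([.5232,.0437,0])
from scipy.spatial.transform import Rotation as R
def base(P): d=np.asarray(P)-C0; return np.array([d@XB,d@YB,d[2]]).round(4)
def world(x,y,z): return C0+x*XB+y*YB+np.array([0,0,z])
RT=R.from_matrix(np.c_[-YB,-XB,[0,0,-1]])   # tool x = base -y
def plan(target,n,rt=RT):
    s=env.get_state();p=np.array(s["ee_pos"]);r=R.from_quat(s["tcp_rot"])
    w=(r.inv()*rt).as_rotvec();print("turn",w.round(4));rows=[]
    for k in range(n):
        q=r*R.from_rotvec(w*k/n); rows.append(np.r_[q.inv().apply((target-p)/n*100),w/n])
    return np.round(rows,3).tolist()
E
python3 - <<'E'
from h import *
i=vision.camera_info("top");j=vision.camera_info("scene")
T=lambda a,b:base(tri([ray(i,180+a[0]/5-.4,125+a[1]/5-.4),ray(j,170+b[0]/5-.4,160+b[1]/5-.4)]))
print("bar end far/near",T((633,258),(520,162)),T((625,327),(562,188)))
print("wall far/near",T((540,155),(405,143)),T((500,368),(537,252)))
print("tooth",T((300,350),(408,376)),"tin top",T((348,148),(308,200)))
for r in plan(world(-.001,-.12,.30),18): print(r)
E
```

```text
bar end far/near [ 0.0171 -0.1479  0.0347] [-0.0212 -0.1492  0.0374]
wall far/near [ 0.0561 -0.0879  0.0653] [-0.061  -0.0876  0.0559]
tooth [-0.0678  0.0219  0.0386] tin top [0.0289 0.0097 0.1046]
turn [-1.0000e-04  1.0000e-04 -1.1163e+00]
[-2.583, 2.001, 0.582, -0.0, 0.0, -0.062]
[-2.702, 1.838, 0.582, -0.0, 0.0, -0.062]
[-2.811, 1.667, 0.582, -0.0, 0.0, -0.062]
[-2.908, 1.489, 0.582, -0.0, 0.0, -0.062]
[-2.995, 1.306, 0.582, -0.0, 0.0, -0.062]
[-3.07, 1.118, 0.582, -0.0, 0.0, -0.062]
[-3.134, 0.925, 0.582, -0.0, 0.0, -0.062]
[-3.185, 0.729, 0.582, -0.0, 0.0, -0.062]
[-3.224, 0.531, 0.582, -0.0, 0.0, -0.062]
[-3.251, 0.33, 0.582, -0.0, 0.0, -0.062]
[-3.265, 0.128, 0.582, -0.0, 0.0, -0.062]
[-3.267, -0.075, 0.582, -0.0, 0.0, -0.062]
[-3.256, -0.277, 0.582, -0.0, 0.0, -0.062]
[-3.232, -0.479, 0.582, -0.0, 0.0, -0.062]
[-3.196, -0.678, 0.582, -0.0, 0.0, -0.062]
[-3.148, -0.875, 0.582, -0.0, 0.0, -0.062]
[-3.088, -1.068, 0.582, -0.0, 0.0, -0.062]
[-3.016, -1.258, 0.582, -0.0, 0.0, -0.062]
```

```bash
python3 -m handwheel '[[-2.58,2.0,0.5,0,0,-0.062],[-2.7,1.84,0.5,0,0,-0.062],[-2.81,1.67,0.5,0,0,-0.062],[-2.91,1.49,0.5,0,0,-0.062],[-3.0,1.31,0.5,0,0,-0.062],[-3.07,1.12,0.5,0,0,-0.062],[-3.13,0.93,0.6,0,0,-0.062],[-3.19,0.73,0.6,0,0,-0.062]]' 0 60; python3 -m handwheel '[[-3.22,0.53,0.6,0,0,-0.062],[-3.25,0.33,0.6,0,0,-0.062],[-3.27,0.13,0.6,0,0,-0.062],[-3.27,-0.08,0.6,0,0,-0.062],[-3.26,-0.28,0.6,0,0,-0.062],[-3.23,-0.48,0.6,0,0,-0.062],[-3.2,-0.68,0.6,0,0,-0.062],[-3.15,-0.88,0.6,0,0,-0.062]]'; python3 -m handwheel '[[-3.09,-1.07,0.6,0,0,-0.062],[-3.02,-1.26,0.6,0,0,-0.062],[0,0,0,0,0,0],[0,0,0,0,0,0]]'
python3 - <<'E'
from h import *
s=env.get_state(); print(s["time"],base(s["ee_pos"]),s["wrist_force"],s["opening"]); print((R.from_quat(s["tcp_rot"]).inv()*RT).as_rotvec())
p=vision.capture("wrist"); cv2.imwrite("pics/w1.png",p[...,::-1]); i=vision.camera_info("wrist")
P=[world(0,-.149,.03),world(0,-.122,.03),world(.06,-.087,.063),world(-.06,-.087,.063)]
print(proj(i,P).round(0).tolist(), plan(world(-.001,-.12,.21),1))
E
```

```text
time: 1.37
ee_pos: [0.2942, -0.3278, 0.3627]
tcp_rot: [-0.362, 0.932, -0.0, 0.0]
wrist_force: [0.8, 0.4, -0.2]
opening: 0.0002
grasp_force: 0.0
time: 2.03
ee_pos: [0.457, -0.1229, 0.3147]
tcp_rot: [-0.579, 0.815, -0.0, 0.0]
wrist_force: [-0.0, -1.2, 0.5]
opening: 0.0
grasp_force: 0.0
time: 2.37
ee_pos: [0.4977, -0.072, 0.3021]
tcp_rot: [-0.628, 0.778, 0.0, -0.001]
wrist_force: [-0.3, -0.9, 0.3]
opening: -0.0001
grasp_force: 0.0
2.3667 [-0.0004 -0.1185  0.3021] [-0.32250672 -0.88557155  0.3084013 ] -6.297665216885032e-05
[ 0.00113237 -0.00042811  0.00183647]
turn [ 0.0007 -0.0004  0.0003]
[[278.0, 169.0], [278.0, 208.0], [181.0, 278.0], [375.0, 277.0]] [[0.052, 0.016, 9.245, 0.001, -0.0, 0.0]]
```

View pics/w1.png

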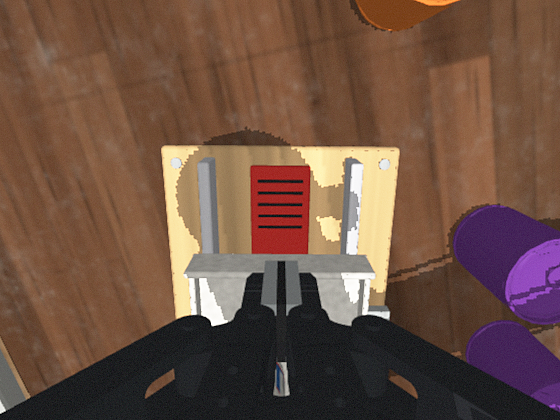

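The wrist view matches the model. The bar's end is at (280,167), predicted (278,169), and the tall wall's top edge is at row ≈277 between columns 186 and 374. The closed fingers are centred over the bar, so I'm descending.

```bash
python3 -m handwheel '[[0,0,2.5,0,0,0],[0,0,2.5,0,0,0],[0,0,2.2,0,0,0],[0,0,1.4,0,0,0],[0,0,0.6,0,0,0],[0,0,0,0,0,0]]'; python3 -m handwheel '[[0,0,0.25,0,0,0],[0,0,0.25,0,0,0],[0,0,0.1,0,0,0],[0,0,0,0,0,0],[0,0,0,0,0,0]]'
```

```text
time: 2.92
ee_pos: [0.4962, -0.074, 0.2099]
tcp_rot: [-0.627, 0.779, 0.001, -0.001]
wrist_force: [-0.3, 1.1, 0.5]
opening: -0.0001
grasp_force: 0.0
time: 3.33
ee_pos: [0.4972, -0.0732, 0.2052]
tcp_rot: [-0.628, 0.779, -0.0, 0.0]
wrist_force: [0.4, 0.8, -0.1]
opening: -0.0
grasp_force: 0.0
```

```bash
python3 -m handwheel '[[0,0,0.2,0,0,0],[0,0,0.15,0,0,0],[0,0,0,0,0,0],[0,0,0,0,0,0],[0,0,0,0,0,0]]'; python3 -m handwheel '[[0,0,0.15,0,0,0],[0,0,0.15,0,0,0],[0,0,0.15,0,0,0],[0,0,0.1,0,0,0],[0,0,0,0,0,0],[0,0,0,0,0,0],[0,0,0,0,0,0]]'
```

```text
time: 3.75
ee_pos: [0.4974, -0.0731, 0.2016]
tcp_rot: [-0.628, 0.779, -0.0, 0.0]
wrist_force: [1.0, 0.9, 3.2]
opening: 0.0003
grasp_force: 1.7
time: 4.33
ee_pos: [0.4974, -0.0731, 0.1959]
tcp_rot: [-0.628, 0.779, -0.0, 0.0]
wrist_force: [1.3, 0.6, 5.0]
opening: 0.0004
grasp_force: 2.7
```

```bash
python3 -m handwheel '[[0,0,0.15,0,0,0],[0,0,0.15,0,0,0],[0,0,0.12,0,0,0],[0,0,0,0,0,0],[0,0,0,0,0,0],[0,0,0,0,0,0]]'; python3 -m handwheel '[[0,0,0.1,0,0,0],[0,0,0,0,0,0],[0,0,0,0,0,0],[0,0,0,0,0,0]]'
```

```text
time: 4.83
ee_pos: [0.4974, -0.0732, 0.1919]
tcp_rot: [-0.628, 0.779, -0.0, 0.0]
wrist_force: [1.1, 1.5, 6.8]
opening: 0.0
grasp_force: 3.3
time: 5.17
ee_pos: [0.4973, -0.0731, 0.1914]
tcp_rot: [-0.628, 0.778, -0.0, 0.0]
wrist_force: [-0.5, 1.5, 11.2]
opening: -0.0004
grasp_force: 5.6
```

The force jumped from 6.8 to 11.2 N, so the bar is bottomed at about 12 mm of press. Next I push along base +y, which is tool −x, slowly.

```bash
python3 -m handwheel '[[-0.3,0,0,0,0,0],[-0.3,0,0,0,0,0],[-0.3,0,0,0,0,0],[-0.3,0,0,0,0,0],[-0.2,0,0,0,0,0],[-0.2,0,0,0,0,0],[-0.2,0,0,0,0,0],[-0.2,0,0,0,0,0]]';  python3 -m handwheel '[[-0.2,0,0,0,0,0],[-0.2,0,0,0,0,0],[-0.2,0,0,0,0,0],[-0.2,0,0,0,0,0],[-0.2,0,0,0,0,0],[0,0,0,0,0,0]]'
python3 - <<'E'
from h import *
s=env.get_state(); print(base(s["ee_pos"]),s["wrist_force"]); print(plan(np.array(s["ee_pos"]),1))
p=vision.capture("wrist"); cv2.imwrite("pics/w2.png",p[...,::-1])
E
```

```text
time: 5.83
ee_pos: [0.5012, -0.0551, 0.1914]
tcp_rot: [-0.628, 0.778, -0.001, -0.001]
wrist_force: [-0.6, -8.6, 11.2]
opening: -0.0001
grasp_force: 5.4
time: 6.33
ee_pos: [0.5033, -0.0452, 0.1913]
tcp_rot: [-0.628, 0.778, -0.001, -0.001]
wrist_force: [-1.0, -7.2, 11.3]
opening: -0.0001
grasp_force: 5.6
[-0.0006 -0.0911  0.1913] [-1.02227485 -7.23130754 11.31489541]
turn [ 0.0001 -0.0036  0.0008]
[[0.0, 0.0, 0.0, 0.0, -0.004, 0.001]]
```

View pics/w2.png

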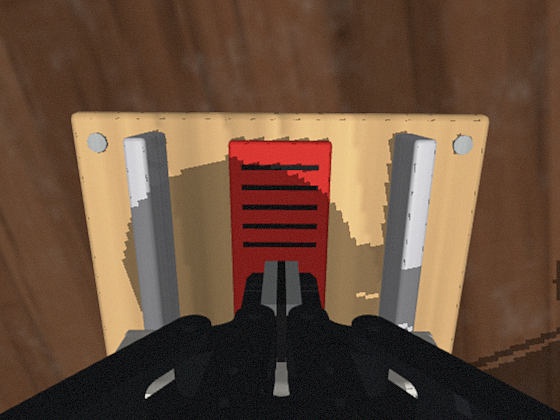

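The view shows the fingers on the pressed bar at (282,265), with the tall wall hidden just behind them and its corners at row ≈333. The bar is held and the tray has started to move, so I continue.

```bash
for k in 1; do python3 -m handwheel '[[-0.3,0,0,0,0,0],[-0.35,0,0,0,0,0],[-0.35,0,0,0,0,0],[-0.35,0,0,0,0,0],[-0.35,0,0,0,0,0],[-0.35,0,0,0,0,0],[-0.35,0,0,0,0,0],[-0.3,0,0,0,0,0]]'; done; python3 -m handwheel '[[-0.3,0,0,0,0,0],[-0.35,0,0,0,0,0],[-0.35,0,0,0,0,0],[-0.35,0,0,0,0,0],[-0.3,0,0,0,0,0],[-0.2,0,0,0,0,0],[-0.15,0,0,0,0,0],[0,0,0,0,0,0]]'
python3 - <<'E'
from h import *
s=env.get_state(); print(base(s["ee_pos"]),s["wrist_force"])
c=cv2.resize(vision.capture("scene")[160:280,170:310],None,fx=5,fy=5,interpolation=cv2.INTER_CUBIC)
cv2.imwrite("pics/s2.png",c[...,::-1])
E
```

```text
time: 7.05
ee_pos: [0.5089, -0.0191, 0.1913]
tcp_rot: [-0.628, 0.778, -0.001, -0.002]
wrist_force: [-2.2, -8.3, 11.0]
opening: -0.0003
grasp_force: 5.4
time: 7.72
ee_pos: [0.5132, 0.0006, 0.1913]
tcp_rot: [-0.628, 0.778, -0.001, -0.002]
wrist_force: [-1.2, -7.2, 11.9]
opening: -0.0001
grasp_force: 5.7
[-0.0007 -0.0442  0.1913] [-1.24766964 -7.24955884 11.85716144]
```

View pics/s2.png

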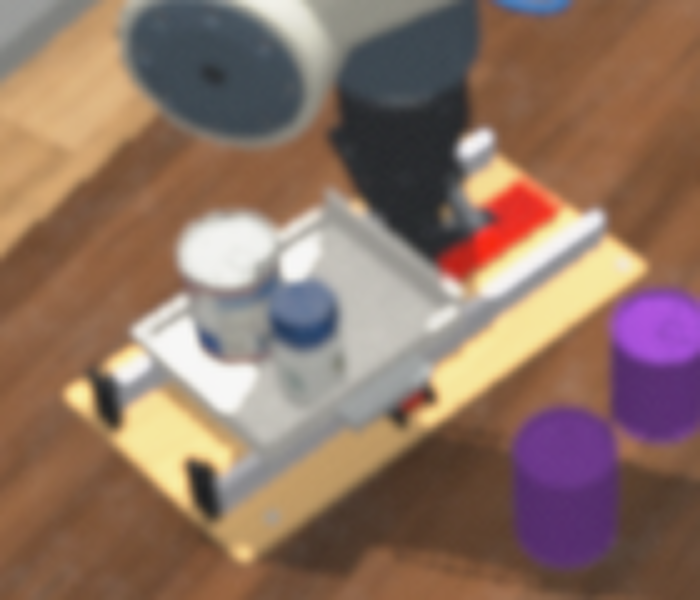

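The tray is about 55 mm along. The tin at (230,285) and pot at (305,340) stand upright, the tooth at (410,400) is down under the ear, and a gap to the buffers remains. I'll push on and slow down near the end.

```bash
python3 -m handwheel '[[-0.25,0,0,0,0,0],[-0.35,0,0,0,0,0],[-0.35,0,0,0,0,0],[-0.35,0,0,0,0,0],[-0.35,0,0,0,0,0],[-0.25,0,0,0,0,0],[-0.15,0,0,0,0,0],[-0.15,0,0,0,0,0]]'; python3 -m handwheel '[[-0.15,0,0,0,0,0],[-0.15,0,0,0,0,0],[-0.15,0,0,0,0,0],[-0.15,0,0,0,0,0],[0,0,0,0,0,0]]';python3 -m handwheel '[[-0.1,0,0,0,0,0],[-0.1,0,0,0,0,0],[-0.1,0,0,0,0,0],[0,0,0,0,0,0]]'
```

```text
time: 8.43
ee_pos: [0.5177, 0.0219, 0.1912]
tcp_rot: [-0.628, 0.778, -0.001, -0.002]
wrist_force: [-0.5, -8.2, 11.7]
opening: 0.0002
grasp_force: 5.5
time: 8.85
ee_pos: [0.5188, 0.0267, 0.1912]
tcp_rot: [-0.628, 0.778, -0.002, -0.003]
wrist_force: [-1.2, -15.0, 11.8]
opening: 0.0
grasp_force: 5.2
time: 9.18
ee_pos: [0.5191, 0.0274, 0.1912]
tcp_rot: [-0.628, 0.778, -0.003, -0.005]
wrist_force: [-1.5, -26.5, 13.4]
opening: -0.0002
grasp_force: 4.7
```

```bash
python3 -m handwheel '[[0.15,0,0,0,0,0],[0.1,0,0,0,0,0],[0,0,0,0,0,0]]'
python3 - <<'E'
from h import *
s=env.get_state(); print(base(s["ee_pos"]),s["wrist_force"])
c=cv2.resize(vision.capture("scene")[160:280,170:310],None,fx=5,fy=5,interpolation=cv2.INTER_CUBIC)
cv2.imwrite("pics/s3.png",c[...,::-1])
E
```

```text
time: 9.43
ee_pos: [0.5188, 0.0267, 0.1912]
tcp_rot: [-0.628, 0.778, -0.002, -0.003]
wrist_force: [-2.1, -16.7, 11.9]
opening: -0.0001
grasp_force: 5.2
[-0.0007 -0.0176  0.1912] [ -2.08465976 -16.68593024  11.88002669]
```

View pics/s3.png

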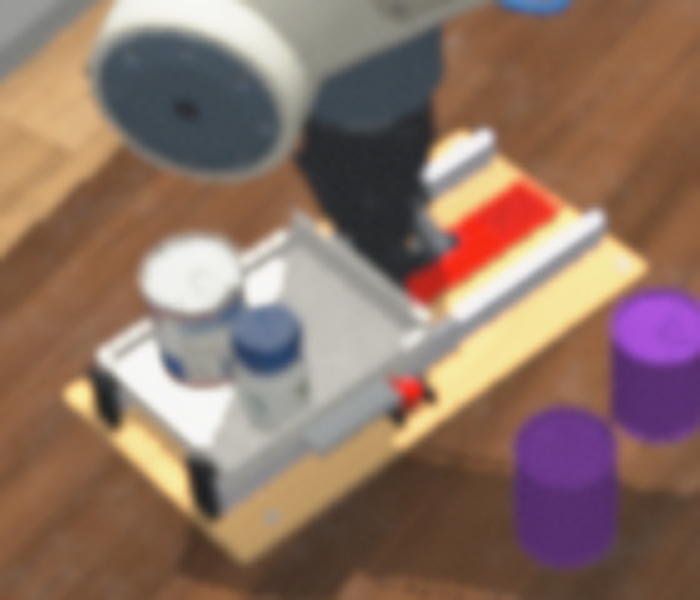

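The tray now stands against both buffers, at (107,395) and (205,480). The red tooth at (408,388) is free behind the ear, and the tin and pot are upright. I'll let the bar up, then back off and rise clear.

```bash
python3 -m handwheel '[[0,0,-0.3,0,0,0],[0,0,-0.4,0,0,0],[0,0,-0.5,0,0,0],[0,0,-0.5,0,0,0],[0.3,0,-0.2,0,0,0],[0.6,0,0,0,0,0],[0.6,0,0,0,0,0],[0,0,0,0,0,0]]'; python3 -m handwheel '[[0.3,0,-1,0,0,0],[0.3,0,-2,0,0,0],[0.3,0,-3,0,0,0],[0.5,0,-3,0,0,0],[1,0,-3,0,0,0],[1,0,-2,0,0,0],[0,0,-0.5,0,0,0],[0,0,0,0,0,0]]'; python3 -m handwheel '[[2,0,0,0,0,0],[3,0,0,0,0,0],[3,0,0,0,0,0],[3,0,0,0,0,0],[1.5,0,0,0,0,0],[0,0,0,0,0,0],[0,0,0,0,0,0],[0,0,0,0,0,0]]'
python3 - <<'E'
from h import *
s=env.get_state(); print(s["time"],s["wrist_force"])
c=cv2.resize(vision.capture("scene")[150:300,170:330],None,fx=4,fy=4,interpolation=cv2.INTER_CUBIC)
cv2.imwrite("pics/s4.png",c[...,::-1])
E
```

```text
time: 10.15
ee_pos: [0.5158, 0.0145, 0.2091]
tcp_rot: [-0.627, 0.779, 0.0, -0.0]
wrist_force: [-0.8, -0.5, -0.6]
opening: -0.0002
grasp_force: 0.0
time: 10.82
ee_pos: [0.5092, -0.0183, 0.3569]
tcp_rot: [-0.627, 0.779, -0.001, 0.002]
wrist_force: [0.4, 0.7, -1.0]
opening: -0.0002
grasp_force: 0.0
time: 11.48
ee_pos: [0.4825, -0.1396, 0.3536]
tcp_rot: [-0.628, 0.779, 0.001, -0.0]
wrist_force: [-0.4, 0.1, -0.4]
opening: 0.0002
grasp_force: 0.0
11.4833 [-0.36303644  0.12981274 -0.37175726]
```

View pics/s4.png

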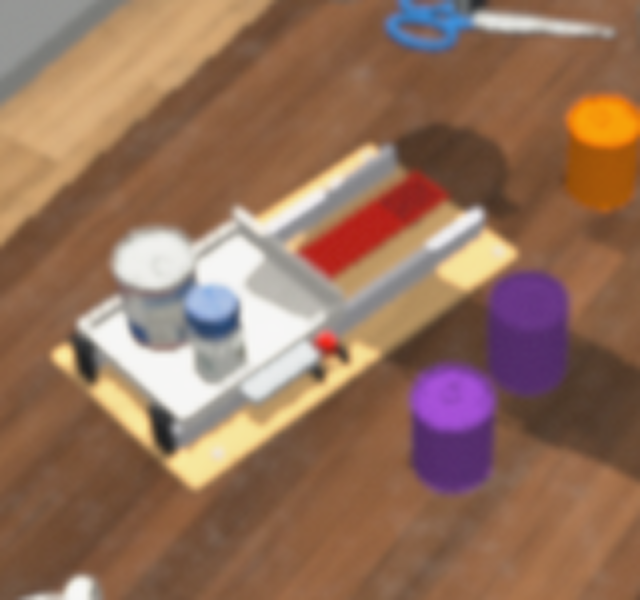

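The tray is at the buffers, (85,355) and (163,427). The red tooth at (327,342) has sprung up behind the ear at (282,372), and the tin and pot are standing. The arm is clear with no force on the wrist, so I'm handing in.

```bash
python3 -c "
from bench import ticket
print(ticket.job_done())"
```

```text
the job is handed in; nothing more can be done
None
```

The tray is at the buffers with the bar up and its tooth behind the ear, the tin and pot are upright, the arm is clear, and the job was handed in at about 11.5 s; no verdict was returned.

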